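# Clip a pen into the marking jig and hold the sprung arm at its stop

### The job

Take the blue pen from the rack, press it down into the sprung clip on the marking jig's swing arm so that the jaw closes on it, lying level and centred along the clip, and let go of the pen. Then take the arm by its orange knob, swing it forward against its spring all the way to the red stop and finish while still holding it there by the knob: the program ends holding, do not let the arm go. Leave the other pens in the rack and everything else on the bench alone.

Things in the scene. Friction and masses are not known exactly. Their poses are not given: they have to be found in the camera images.
- blue_pen_center (a point): Centre of the blue pen: round barrel 14 mm in diameter, 140 mm long (plus a 12 mm steel point and a 7 mm button at the ends), 30 g. Lies level, 35 mm above the table, in any one of the rack's three slots, beside a white and a red pen. Own x axis: along the pen to its point; it can roll, so y and z mean nothing. Fingers can straddle its middle, between the rack's rails.
- rack: Grey plastic pen rack, 120 mm along its x by 215 mm along its y, fixed. Origin: centre of its underside. Pens lie along x in slots at y = -75, 0, +75 mm, on two rails at x = +-40 to 52 mm whose cheeks reach 36 mm (pen tops 42 mm) above the table. Between the rails the pens hang free over a base plate 6 mm thick.
- clip_seat (a point): Where the pen's centre belongs in the clip: on the swing arm, 105 mm from the pivot axis, 68 mm above the table; turns with the arm. x: along the arm, pivot to knob, and the pen must lie along it (either way round); y: the way the arm is wound; z up. Two steel cradles, 16 mm long, stand 42 mm either side along x; between them 68 mm are free for fingers, nothing there above 42 mm from the table.
- swing_knob (a point): Middle of the grip of the orange upright knob on the end of the swing arm: 18 mm in diameter, grip from 55 to 100 mm above the table, this point at 78 mm, 220 mm from the pivot axis along the arm. Axes as for clip_seat. The dark steel arm plate under it is 36 mm wide, its top 30 mm above the table.
- jig_pivot (a point): Point on the vertical pivot axis of the swing arm, 30 mm above the table, on the jig's aluminium base plate (fixed to the table, 10 mm thick). The arm is level and points from here to the knob, roughly towards the robot.
- swing (a joint): Angle of the dark steel swing arm in rad: 0 at rest on the black stop, where its spring holds it; 0.90 at the red stop. Grows as the arm turns counter-clockwise seen from above, towards the grey marking head and red stop (to the robot's right). Spring: about 1.8 N at the knob at rest, 5 N at the red stop; it flies back when let go.
- jaw (a joint): Opening angle (rad) of the brass jaw on the clip's -y side, facing a fixed steel wall on the +y side; both flare open upwards, tops 91 mm above the table. A pen pushed straight down on the seat (5 to 15 N) wedges the jaw open to about 0.15 as it passes the lip, lands on the cradles and is snapped in: then about 0.06. 0 when empty.
- white_pen: White pen of the same size in the rack; origin at its centre. Leave it.
- red_pen: Red pen of the same size in the rack; origin at its centre. Leave it.
Things that resemble listed ones, but are neither listed nor needed, are in the scene too. There is more than one size of the part that bears blue_pen_center; the job needs the largest.

How it is judged:
On the way, in this order (a step that is already met when the one before it is completed fails the run):
1. the blue pen is snapped into the clip, centred and level, and let go (distance between blue_pen_center and clip_seat below 0.012 m and z of blue_pen_center in the frame of clip_seat between -0.003 and 0.003 m and angle between the x axis of blue_pen_center and the x axis of clip_seat, either way round below 0.08 rad and contact force between jaw and blue_pen above 0.5 N and contact force between the fingers and blue_pen below 0.2 N), for 0.2 s.
2. the arm is wound to the red stop by its knob (value of joint swing above 0.86 rad and contact force between the fingers and swing above 2 N), for 0.2 s.
At the end, for the whole second after the job is handed in: Arm at the red stop (over 0.86 of 0.90 rad), held by the fingers (over 2 N) within 50 mm of the knob's middle; the blue pen, untouched, lies in the clip within 12 mm of clip_seat (3 mm in height), within 0.08 rad of the arm's direction, jaw pressing with over 0.5 N (all of step 1 and all of step 2 and distance between the grasp point and swing_knob below 0.05 m); the arm keeps its last pose, push and grip.
It fails at once if the white or the red pen is moved more than 25 mm (distance of any of white_pen, red_pen from where it was at the start of the episode above 0.025 m).
It fails at once if another thing on the bench is moved more than 25 mm (distance of any of tub, basket, mug, tape, carton, driver from where it was at the start of the episode above 0.025 m).
It also fails if it takes over 59 s, if anything falls off the work surface, if the arm or the gripper's body presses on something with over 40 N, if the wrist force passes 120 N, or if a joint passes its speed limit or range.

### The arm

A 7-joint arm with a two-finger parallel gripper is mounted at the origin on the work surface. World frame = base frame: x ahead of the robot, y to its left, z up, the work surface at z = 0. Lengths are in m, angles in rad, forces in N, time in s.
With the tool pointing down it reaches from about 0.35 to 0.9 m from the base axis. Payload 8.1 kg.
Tool frame: the origin (TCP) lies at the very end of the fingers, on their centre line; the grasp point (between the pads) lies 19 mm behind it (grip_point_offset is the distance from the TCP to the grasp point, in m); z points along the fingers, x is the direction in which the jaws open and shut, and the axes are right-handed (so a half turn about z gives the same grasp; the last joint's range is limited). The gripper opens to 92 mm and grips with 3 to 60 N. Pads are 19 mm wide; open, the fingers measure 130 mm over their backs; the gripper's body (75 mm by 190 mm) begins 47 mm behind the grasp point.
Start: joints at [1.053, 0.434, 0.025, 1.573, -0.012, 1.134, -0.075], TCP at [0.252, -0.572, 0.227] pointing down, gripper open.
Joint ranges: [-2.62, 2.62], [-0.44, 2.09], [-1.27, 1.32], [0.08, 2.57], [-1.32, 4.46], [0.12, 2], [-2.74, 2.74]. Speed limits (rad/s): [2.22, 2.22, 3.01, 3.01, 3.14, 3.14, 3.14].

### API

Orientations are given as a rotation vector (axis times angle).
In Python, from cell import observe, get_image, camera_model, sign_off, grip_point_offset gives the robot as it stands.
- The arm moves only by the tool play_rows, never from a script. Its argument "rows" is a list of rows, each a list of 7 numbers: the shift along the tool's x, y, z as a fraction of full scale, then the turn, a rotation vector about the tool's x, y, z as a fraction of full scale, then the closure, from -1 (fully open) to 1 (shut). A call has 1 to 5 rows; each row shifts and turns the pose as measured when the row begins, along the tool's axes as they then stand; what a row does not reach is not made up. Full scale, the value 1, is 0.15 m for a shift and 0.5 rad for a turn. A row lasts 1/10 s, in which the tool goes at most 50 mm and 8.59 degrees, less where a joint would pass 70% of its speed; a pose out of reach is approached as far as the arm can. A call with a number of a shift or a turn outside -1 to 1 is refused whole. A call with a gripper value outside its range is refused whole. The fingers move at their own pace and stop on an object; "force" is the grip in N (left out, the last holds). Time passes only in rows, so rows that do not move let the fingers close. It gives the time, the measured TCP pose, the force and the opening at its end, in the units of the state.
- observe(): the state, without advancing time (a new reading comes with each control period).
- get_image(name): name is "scene" or "side" or "wrist"; returns the picture (384x512x3 uint8, blue, green, red); there is no depth.
- camera_model(name): a dict with "K" (3x3 intrinsics, pixels), "dist" ([k1, k2, p1, p2, k3] as OpenCV has them; the pictures are not rectified), "R" (3x3) and "t" (3): a world point X has camera coordinates R X + t. Camera axes: x right, y down, z forward; pixel columns grow to the right and rows downward; lengths in m; the calibration is good to about 2 mm. A picture is of the moment at which its call begins: read the wrist's pose just before it. camera_model takes no time and is no camera call; for the wrist camera it gives the pose at the moment of the call.
- sign_off(): hands the job in, once; it reports no verdict.
The state is a dict: "clock": time; "joints": joint angles; "dq": joint speeds; "joint_efforts": joint torques, N m; "position": TCP position; "ee_rot": TCP orientation; "force": force on the tool from outside, world axes, zero at the start; "ft_torque": the same for the moment, N m; "width": opening from 0.0 (shut) to 1.0 (fully open).
Only numpy, scipy, OpenCV 4.12 (cv2) and the standard library are available. Lean on these libraries where they do the work, as an engineer would, in place of code of your own. Each camera call takes 0.05 s, during which the arm holds its last target.

## Working session

There is one attempt and no reset: what is moved stays moved. The work goes in short steps, Python scripts to look and compute and a tool call to move; the robot and the scene stay as the last step left them, time stands still between calls to the robot, and variables do not carry over. Pictures are saved under pics/ and viewed, and the job is handed in when it is done.

Besides the shell and the picture viewer there is one more tool, called by a JSON object that holds its "method" and its "body". play_rows: Moves the arm, as the interface text tells. Its arguments: {"type":"object","properties":{"rows":{"type":"array","items":{"type":"array","items":{"type":"number"}}},"force":{"type":"number"}},"required":["rows"]}

```bash
ls; mkdir -p pics; python3 - <<'E'
from cell import *
import cv2
print(observe(), grip_point_offset)
for n in ["scene","side","wrist"]:
    cv2.imwrite(f"pics/{n}0.png",get_image(n)); 
    m=camera_model(n); print(n,m)
E
```

```text
pics
{'clock': 0.0, 'joints': array([ 1.05341009,  0.43521326,  0.02494591,  1.57411607, -0.01163097,
        1.13397571, -0.07512273]), 'dq': array([-0.0002692 ,  0.00011175,  0.0011288 ,  0.00093564, -0.00018045,
       -0.00162593,  0.00188431]), 'joint_efforts': array([-2.02060750e-03, -6.67865539e+01,  9.84020345e-01, -3.14465475e+01,
       -6.04457804e-02,  4.25900705e-02,  1.36450003e-04]), 'position': array([ 0.25163441, -0.57154176,  0.22594334]), 'ee_rot': array([-2.63054039e+00,  1.71610890e+00,  2.14571230e-03]), 'force': array([-0.12692602,  0.37447195, -0.19039652]), 'ft_torque': array([-0.04055377, -0.04182915,  0.00550783]), 'width': 0.9953156678082427} 0.0188
scene {'K': array([[359.56711493,   0.        , 248.84054006],
       [  0.        , 359.56711493, 197.25327494],
       [  0.        ,   0.        ,   1.        ]]), 'dist': array([-0.04010373,  0.        ,  0.        ,  0.        ,  0.        ]), 'R': array([[-0.39153801,  0.92015075, -0.00453815],
       [ 0.64722605,  0.27189208, -0.71216089],
       [-0.65406149, -0.28177526, -0.70200162]]), 't': array([ 0
[... 271 characters left out ...]
  0.        ]), 'R': array([[-0.72597413, -0.68771725, -0.00255753],
       [-0.51663081,  0.54781745, -0.65801873],
       [ 0.45393189, -0.47638328, -0.75299722]]), 't': array([0.41629865, 0.27893632, 0.71593676])}
wrist {'K': array([[285.66044792,   0.        , 252.54003303],
       [  0.        , 285.66044792, 191.71191522],
       [  0.        ,   0.        ,   1.        ]]), 'dist': array([0.00434064, 0.        , 0.        , 0.        , 0.        ]), 'R': array([[ 4.03792398e-01, -9.14850363e-01, -7.16323544e-04],
       [-8.81704296e-01, -3.89371159e-01,  2.66435049e-01],
       [-2.44027117e-01, -1.06952862e-01, -9.63852609e-01]]), 't': array([-0.62551631, -0.03455062,  0.38912003])}
```

View pics/scene0.png

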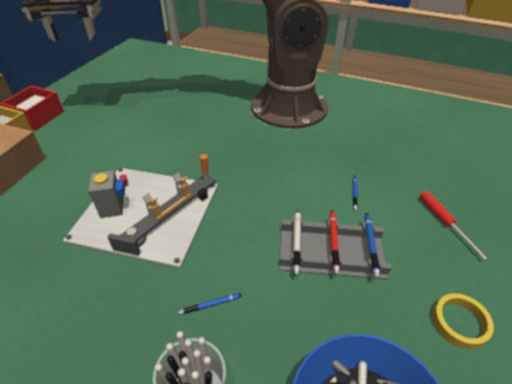

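View pics/side0.png

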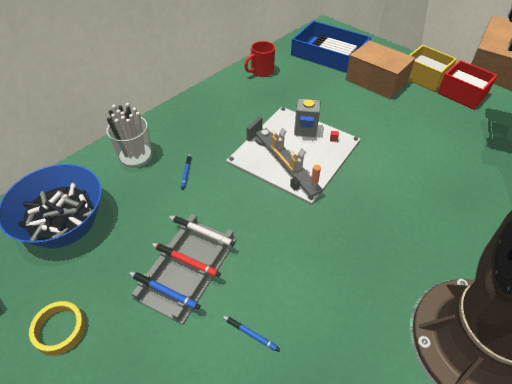

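View pics/wrist0.png

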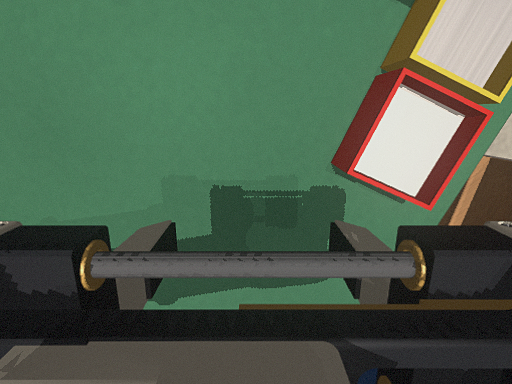

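The blue pens in view are the rack pen at scene (371,243) / side (166,290), a loose one at scene (355,192) / side (250,333), and another loose one at scene (210,303) / side (186,172). The rack pen fits the description because it is in a slot and the longest. I'll confirm it with enlarged crops.

```bash
python3 - <<'E'
import cv2,numpy as np
s=cv2.imread("pics/scene0.png");d=cv2.imread("pics/side0.png")
def c(im,x0,y0,w,h,f): return cv2.resize(im[y0:y0+h,x0:x0+w],None,fx=f,fy=f,interpolation=cv2.INTER_CUBIC)
cv2.imwrite("pics/c_rack.png",np.hstack([c(s,270,170,130,120,3),c(d,120,205,130,120,3)]))
cv2.imwrite("pics/c_jig1.png",c(s,60,145,165,120,4.8))
cv2.imwrite("pics/c_jig2.png",c(d,225,85,140,120,5))
E
```

```text
(no output)
```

View pics/c_rack.png

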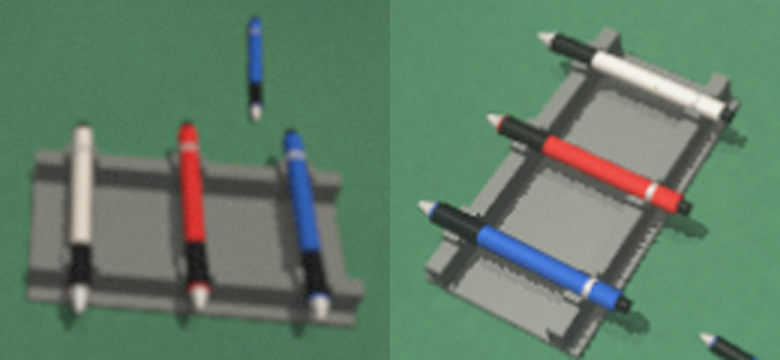

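View pics/c_jig1.png

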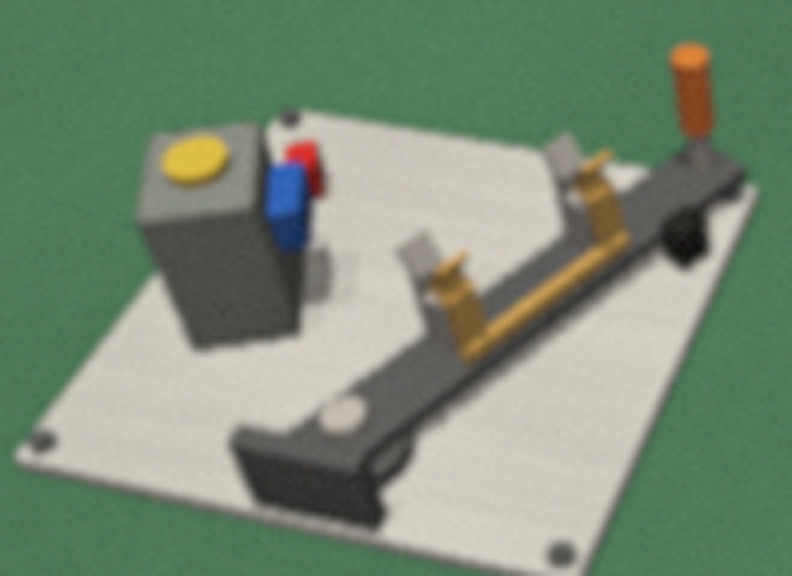

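View pics/c_jig2.png

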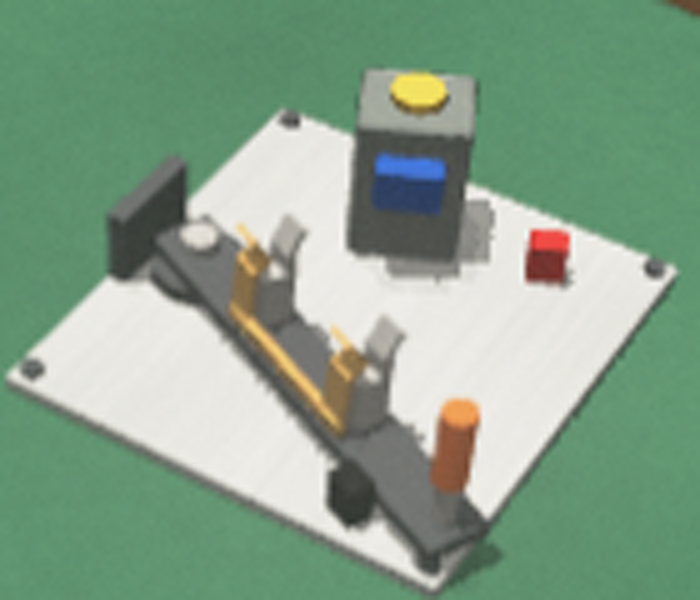

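```bash
cat > h.py <<'E'
import numpy as np,cv2
from cell import *
def ray(m,p):
    u=cv2.undistortPoints(np.array([[p]],float),m["K"],m["dist"])[0,0]
    R,t=m["R"],m["t"]; return -R.T@t, R.T@np.array([u[0],u[1],1.])
def atz(m,p,z):
    c,d=ray(m,p); return c+d*(z-c[2])/d[2]
def tri(ms,ps):
    A=np.zeros((3,3));b=np.zeros(3)
    for m,p in zip(ms,ps):
        c,d=ray(m,p); d/=np.linalg.norm(d); P=np.eye(3)-np.outer(d,d); A+=P;b+=P@c
    return np.linalg.solve(A,b)
def proj(m,X):
    return cv2.projectPoints(np.atleast_2d(np.array(X,float)),cv2.Rodrigues(m["R"])[0],m["t"],m["K"],m["dist"])[0][:,0]
E
python3 - <<'E'
from h import *
np.set_printoptions(precision=4,suppress=True)
S=camera_model("scene");D=camera_model("side")
P={"tip":((376.7,275.3),(130,273.3),.035),"btn":((367,213.3),(200.7,306.7),.035),"knobtop":((203.7,156.4),(317,167.5),.1),"pivot":((131.4,230.7),(264.9,132.1),.032),
"plA":((119,169),(281.5,108),.01)}
for k,(a,b,z) in P.items(): print(k,tri([S,D],[a,b]),atz(S,a,z),atz(D,b,z))
E
```

```text
tip [0.5642 0.3601 0.0341] [0.5648 0.3594 0.035 ] [0.5638 0.3609 0.035 ]
btn [0.4122 0.3131 0.0352] [0.4124 0.3145 0.035 ] [0.4121 0.3115 0.035 ]
knobtop [ 0.4428 -0.0637  0.0983] [ 0.4446 -0.0626  0.1   ] [ 0.4419 -0.062   0.1   ]
pivot [ 0.6535 -0.1275  0.036 ] [ 0.6508 -0.1311  0.032 ] [ 0.6563 -0.1302  0.032 ]
plA [ 0.6073 -0.1449  0.1463] [ 0.4774 -0.3036  0.01  ] [ 0.7101 -0.2611  0.01  ]
```

```bash
python3 - <<'E'
from h import *
np.set_printoptions(precision=4,suppress=True)
S=camera_model("scene");D=camera_model("side")
pv=np.array([.6535,-.129]);kn=np.array([.443,-.0632]);x=(kn-pv)/np.linalg.norm(kn-pv);y=np.array([-x[1],x[0]])
print(x,np.degrees(np.arctan2(x[1],x[0])),np.linalg.norm(kn-pv),"seat",pv+.105*x)
def loc(n,p): print(n,p,"arm-local",(p[:2]-pv)@x,(p[:2]-pv)@y)
yb=tri([S,D],[(100.2,178.3),(309,103)]);loc("button",yb)
rs=tri([S,D],[(122.9,176),(334.6,133)]);loc("red",rs)
H=yb[2]-.005
for p in [(89.2,191.2),(114.6,171),(111.5,189.2),(91.7,172)]: loc("s",atz(S,p,H))
for p in [(297.4,99),(320,100),(319,112),(296,110.6)]: loc("d",atz(D,p,H))
# blue part
for th in (.9,):
    c,s=np.cos(th),np.sin(th);R=np.array([[c,-s],[s,c]])
    print("end seat",pv+R@x*.105,"knob",pv+R@x*.22, "local",R@np.array([.22,0]))
# visible checks: jaw tops
j=tri([S,D],[(60+598/4.8,145+155/4.8),(225+343/5,85+340/5)]);loc("jaw2",j)
j=tri([S,D],[(60+450/4.8,145+262/4.8),(225+246/5,85+237/5)]);loc("jaw1",j)
E
```

```text
[-0.9545  0.2984] 162.64132599024228 0.22054453065084156 seat [ 0.5533 -0.0977]
button [ 0.5977 -0.232   0.1007] arm-local 0.02252843634187712 0.11496426915803405
red [ 0.5187 -0.2509  0.036 ] arm-local 0.09231685075593585 0.15662186961203992
s [ 0.6353 -0.2318  0.0957] arm-local -0.013300229917528604 0.10352153650270321
s [ 0.5617 -0.2235  0.0957] arm-local 0.05941651159842431 0.11761094300047194
s [ 0.6121 -0.1921  0.0957] arm-local 0.02069081419999926 0.07256213354560502
s [ 0.5842 -0.2688  0.0957] arm-local 0.024435886501905063 0.15416134072604648
d [ 0.6342 -0.2303  0.0957] arm-local -0.011806547310726688 0.10245192708356726
d [ 0.5887 -0.2676  0.0957] arm-local 0.020507774684176815 0.15166783850161503
d [ 0.56   -0.2255  0.0957] arm-local 0.060501034299930256 0.11997237462066342
d [ 0.6057 -0.1898  0.0957] arm-local 0.027454728975071594 0.0723236531280087
end seat [ 0.5667 -0.188 ] knob [ 0.4716 -0.2527] local [0.1368 0.1723]
jaw2 [ 0.515  -0.0724  0.0896] arm-local 0.14910551534857386 -0.012721465257622197
jaw1 [ 0.5971 -0.0981  0.0868] arm-local 0.06305444086456616 -0.012714112133249819
```

```bash
cat >> h.py <<'E'
from scipy.spatial.transform import Rotation as Ro
def to(pos,pen_yaw_deg,q=True):
    """pen_yaw: world yaw of line which the jaws straddle; tool y along it"""
    o=observe(); R=Ro.from_rotvec(o["ee_rot"]); best=None
    for k in (0,180):
        a=np.radians(pen_yaw_deg+90+k); xx=np.array([np.cos(a),np.sin(a),0]);zz=np.array([0,0,-1.])
        T=Ro.from_matrix(np.c_[xx,np.cross(zz,xx),zz]); dr=(R.inv()*T).as_rotvec()
        d=R.inv().apply(np.array(pos)-o["position"])
        dT=T.inv().apply(np.array(pos)-o["position"])
        print("k",k,"turn/0.5",(dr/.5).round(4),"shift now-axes/0.15",(d/.15).round(4),"shift in target axes/.15",(dT/.15).round(4))
    print("t",o["clock"].round(2),"pos",o["position"].round(4),"j",o["joints"].round(3),"f",o["force"].round(2),"w",round(o["width"],3))
E
python3 - <<'E'
from h import *
to([.4857,.336,.12],17.2)
E
```

```text
k 0 turn/0.5 [-3.3000e-03  5.0000e-04 -6.0542e+00] shift now-axes/0.15 [-4.9091 -3.866   0.7128] shift in target axes/.15 [5.3194 3.2797 0.7077]
k 180 turn/0.5 [0.0003 0.0022 0.229 ] shift now-axes/0.15 [-4.9091 -3.866   0.7128] shift in target axes/.15 [-5.3194 -3.2797  0.7077]Traceback (most recent call last):
  File "<stdin>", line 2, in <module>
  File "h.py", line 25, in to
    print("t",o["clock"].round(2),"pos",o["position"].round(4),"j",o["joints"].round(3),"f",o["force"].round(2),"w",round(o["width"],3))
              ^^^^^^^^^^^^^^^^
AttributeError: 'float' object has no attribute 'round'
```

```bash
sed -i 's/o\["clock"\].round(2)/round(o["clock"],2)/' h.py
```

{"method": "play_rows", "body": {"rows": [[0,0,0,0,0,0.229,0],[-0.28,-0.17,0,0,0,0,0],[-0.28,-0.17,0,0,0,0,0],[-0.28,-0.17,0,0,0,0,0],[-0.28,-0.17,0,0,0,0,0]], "force": 40}}

```text
clock: 0.65
position: [0.2977, -0.3817, 0.2232]
ee_rot: [2.513, -1.882, -0.006]
force: [1.1, -0.0, 0.8]
width: 0.612
```

{"method": "play_rows", "body": {"rows": [[-0.28,-0.17,0,0,0,0,0],[-0.28,-0.17,0,0,0,0,0],[-0.28,-0.17,0,0,0,0,0],[-0.28,-0.17,0,0,0,0,0],[-0.28,-0.17,0,0,0,0,0]]}}

```text
clock: 1.15
position: [0.3597, -0.1395, 0.2229]
ee_rot: [2.511, -1.883, -0.004]
force: [1.7, -0.3, 0.1]
width: 0.497
```

```bash
python3 -c "
from h import *
to([.4857,.336,.12],17.2)"
```

```text
k 0 turn/0.5 [ 7.0000e-04 -1.0900e-02  6.2508e+00] shift now-axes/0.15 [-2.8071 -1.6972  0.6809] shift in target axes/.15 [2.7795 1.74   0.6863]
k 180 turn/0.5 [ 0.0069  0.0004 -0.0323] shift now-axes/0.15 [-2.8071 -1.6972  0.6809] shift in target axes/.15 [-2.7795 -1.74    0.6863]
t 1.15 pos [ 0.3597 -0.1395  0.2229] j [ 0.465  0.063 -0.245  2.091  0.02   0.992 -1.078] f [ 1.73 -0.29  0.15] w 0.497
```

{"method": "play_rows", "body": {"rows": [[-0.28,-0.17,0,0,0,-0.02,0],[-0.28,-0.17,0,0,0,0,0],[-0.28,-0.17,0,0,0,0,0],[-0.28,-0.17,0,0,0,0,0],[-0.28,-0.17,0,0,0,0,0]]}}

```text
clock: 1.65
position: [0.4201, 0.1031, 0.2233]
ee_rot: [2.52, -1.873, 0.002]
force: [1.4, -0.7, 0.3]
width: 0.503
```

{"method": "play_rows", "body": {"rows": [[-0.28,-0.17,0,0,0,0,0],[-0.28,-0.17,0,0,0,0,0],[-0.28,-0.17,0,0,0,0,0],[-0.28,-0.17,0,0,0,0,0],[0,0,0,0,0,0,0]]}}

```text
clock: 2.15
position: [0.4683, 0.3042, 0.2223]
ee_rot: [-2.525, 1.867, 0.002]
force: [-0.0, 0.3, -1.2]
width: 0.502
```

```bash
python3 -c "
from h import *
to([.4857,.336,.18],17.2)
cv2.imwrite('pics/w1.png',get_image('wrist'))"
```

```text
k 0 turn/0.5 [ 5.0000e-03 -5.0000e-04  6.2777e+00] shift now-axes/0.15 [-0.1685 -0.1731  0.282 ] shift in target axes/.15 [0.1685 0.1736 0.2817]
k 180 turn/0.5 [ 0.0003  0.0032 -0.0054] shift now-axes/0.15 [-0.1685 -0.1731  0.282 ] shift in target axes/.15 [-0.1685 -0.1736  0.2817]
t 2.15 pos [0.4683 0.3042 0.2223] j [-0.265  0.39  -0.549  1.71   0.222  1.105 -2.155] f [-0.04  0.26 -1.21] w 0.502
```

View pics/w1.png

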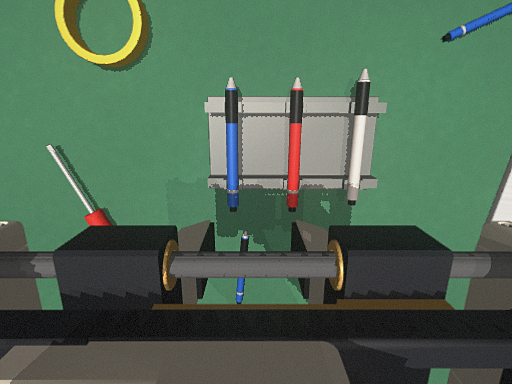

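The wrist view shows the blue rack pen with its tip at about (231,79) and its button at (233,211). It lies parallel to the red pen at x≈295. I'll refine the pose from these pixels.

```bash
python3 -c "
from h import *
W=camera_model('wrist')
a=atz(W,(231.5,79),.035);b=atz(W,(233,211),.035);d=a-b;L=np.linalg.norm(d)
print(a,b,L,np.degrees(np.arctan2(d[1],d[0])),b+d/L*77)
print(b+d/L*.077)
to((b+d/L*.077)[:2].tolist()+[.09],np.degrees(np.arctan2(d[1],d[0])))
"
```

```text
[0.5644257  0.35369465 0.035     ] [0.41354704 0.30884603 0.035     ] 0.15740320383271236 16.55455846196064 [7.42218088e+01 2.22483196e+01 3.50000000e-02]
[0.4873553 0.3307855 0.035    ]
k 0 turn/0.5 [ 2.6000e-03  4.9000e-03 -6.2697e+00] shift now-axes/0.15 [-0.154  -0.1815  0.8791] shift in target axes/.15 [0.1545 0.179  0.8795]
k 180 turn/0.5 [ 0.0031 -0.0016  0.0135] shift now-axes/0.15 [-0.154  -0.1815  0.8791] shift in target axes/.15 [-0.1545 -0.179   0.8795]
t 2.2 pos [0.4682 0.3009 0.2219] j [-0.262  0.388 -0.547  1.713  0.222  1.105 -2.153] f [-1.2  -0.13  0.09] w 0.5
```

{"method": "play_rows", "body": {"rows": [[-0.16,-0.18,0.1,0,0,0.01,0],[0,0,0.3,0,0,0,0],[0,0,0.3,0,0,0,0],[0,0,0,0,0,0,0]]}}

```text
clock: 2.6
position: [0.4893, 0.3292, 0.1148]
ee_rot: [2.515, -1.88, 0.005]
force: [-0.6, -0.9, 0.1]
width: 0.5
```

```bash
python3 -c "
from h import *
cv2.imwrite('pics/w2.png',get_image('wrist'))
for i in range(3): get_image('side'); to([.4865,.333,.11],17)
cv2.imwrite('pics/w3.png',get_image('wrist'))"
```

```text
k 0 turn/0.5 [-1.7000e-03  2.3700e-02  6.2637e+00] shift now-axes/0.15 [-0.0191  0.0307  0.0676] shift in target axes/.15 [ 0.0194 -0.03    0.0678]
k 180 turn/0.5 [-0.0151 -0.0011 -0.0194] shift now-axes/0.15 [-0.0191  0.0307  0.0676] shift in target axes/.15 [-0.0194  0.03    0.0678]
t 2.7 pos [0.4917 0.3315 0.1202] j [-0.336  0.54  -0.502  1.751  0.32   0.925 -2.255] f [ 1.28 -0.4   1.55] w 0.498
k 0 turn/0.5 [2.2000e-03 3.2600e-02 6.2637e+00] shift now-axes/0.15 [-0.0141  0.0378  0.077 ] shift in target axes/.15 [ 0.0145 -0.0369  0.0774]
k 180 turn/0.5 [-0.0208  0.0014 -0.0194] shift now-axes/0.15 [-0.0141  0.0378  0.077 ] shift in target axes/.15 [-0.0145  0.0369  0.0774]
t 2.75 pos [0.4924 0.3325 0.1216] j [-0.336  0.539 -0.502  1.75   0.32   0.925 -2.255] f [0.11 0.24 0.58] w 0.5
k 0 turn/0.5 [4.4000e-03 3.7600e-02 6.2639e+00] shift now-axes/0.15 [-0.0108  0.0414  0.0816] shift in target axes/.15 [ 0.0113 -0.0404  0.0821]
k 180 turn/0.5 [-0.024   0.0028 -0.0192] shift now-axes/0.15 [-0.0108  0.0414  0.0816] shift in target axes/.15 [-0.0113  0.0404  0.0821]
t 2.8 pos [0.4928 0.3331 0.1223] j [-0.336  0.538 -0.503  1.749  0.32   0.924 -2.255] f [-0.01 -0.04  0.12] w 0.503
```

View pics/w3.png

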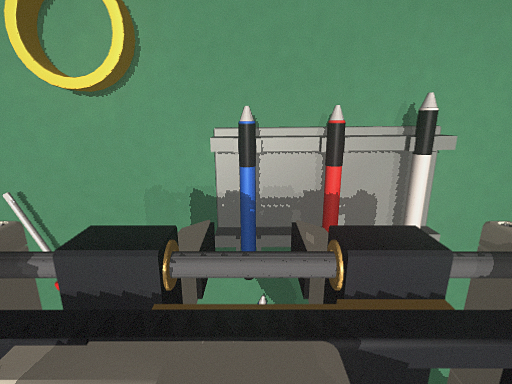

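```bash
python3 -c "
from h import *
W=camera_model('wrist')
a=atz(W,(247,107),.035);b=atz(W,(248.7,235),.035);d=(a-b)/np.linalg.norm(a-b);yaw=np.degrees(np.arctan2(d[1],d[0]))
c=a-d*.082
print(a,b,yaw,c)
to([c[0],c[1],.016],yaw)
"
```

```text
[0.56549032 0.35862822 0.035     ] [0.45661431 0.32529699 0.035     ] 17.021408261466394 [0.48708229 0.33462444 0.035     ]
k 0 turn/0.5 [5.1000e-03 3.9700e-02 6.2634e+00] shift now-axes/0.15 [-0.0177  0.0437  0.7095] shift in target axes/.15 [ 0.0192 -0.0345  0.71  ]
k 180 turn/0.5 [-0.0254  0.0032 -0.0197] shift now-axes/0.15 [-0.0177  0.0437  0.7095] shift in target axes/.15 [-0.0192  0.0345  0.71  ]
t 2.85 pos [0.4929 0.3334 0.1225] j [-0.336  0.538 -0.503  1.749  0.32   0.924 -2.255] f [ 1.06  0.44 -0.45] w 0.501
```

{"method": "play_rows", "body": {"rows": [[-0.02,0.035,0,-0.025,0,-0.02,0],[0,0,0.25,0,0,0,0],[0,0,0.2,0,0,0,0],[0,0,0,0,0,0,0],[0,0,0,0,0,0,0]]}}

```text
clock: 3.35
position: [0.4906, 0.3387, 0.0632]
ee_rot: [-2.516, 1.859, -0.004]
force: [0.1, 0.2, 0.2]
width: 0.499
```

```bash
python3 -c "
from h import *
to([.4867,.3345,.016],17.1)
"
```

```text
k 0 turn/0.5 [0.0188 0.0373 6.2823] shift now-axes/0.15 [0.0208 0.0365 0.3138] shift in target axes/.15 [-0.0189 -0.0328  0.3144]
k 180 turn/0.5 [-0.0237  0.012  -0.0008] shift now-axes/0.15 [0.0208 0.0365 0.3138] shift in target axes/.15 [0.0189 0.0328 0.3144]
t 3.35 pos [0.4906 0.3387 0.0632] j [-0.365  0.61  -0.475  1.797  0.37   0.809 -2.295] f [0.11 0.16 0.18] w 0.499
```

{"method": "play_rows", "body": {"rows": [[0.02,0.035,0.1,-0.03,0.01,0,0],[0,0,0.1,0,0,0,0],[0,0,0,0,0,0,0],[0,0,0,0,0,0,0]]}}

```text
clock: 3.75
position: [0.4879, 0.3355, 0.0348]
ee_rot: [-2.525, 1.866, 0.002]
force: [0.3, -0.9, 0.4]
width: 0.501
```

```bash
python3 -c "
from h import *
to([.4867,.3345,.016],17.1)
cv2.imwrite('pics/w4.png',get_image('wrist'))
"
```

```text
k 0 turn/0.5 [6.600e-03 1.100e-03 6.282e+00] shift now-axes/0.15 [0.004  0.0098 0.1251] shift in target axes/.15 [-0.0037 -0.0098  0.1252]
k 180 turn/0.5 [-0.0007  0.0042 -0.0012] shift now-axes/0.15 [0.004  0.0098 0.1251] shift in target axes/.15 [0.0037 0.0098 0.1252]
t 3.75 pos [0.4879 0.3355 0.0348] j [-0.377  0.648 -0.458  1.815  0.391  0.768 -2.312] f [ 0.27 -0.86  0.36] w 0.501
```

View pics/w4.png

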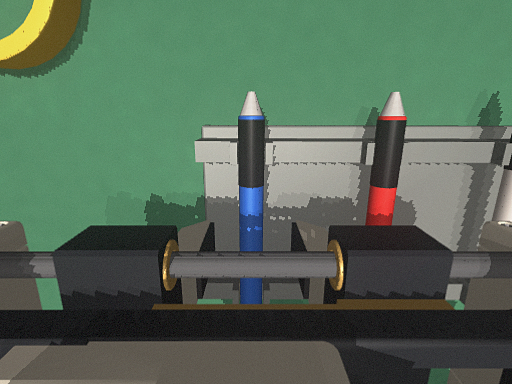

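The blue pen (x≈251) lies centred between the fingers (213 to 292). I'll go down and close.

{"method": "play_rows", "body": {"rows": [[0.004,0.01,0.125,0,0.004,0,0],[0,0,0,0,0,0,0],[0,0,0.01,0,0,0,0]]}}

```text
clock: 4.1
position: [0.4876, 0.3353, 0.0159]
ee_rot: [-2.524, 1.866, -0.001]
force: [0.0, -1.0, 0.1]
width: 0.504
```

```bash
python3 -c "
from h import *
to([.4867,.3345,.016],17.1)
"
```

```text
k 0 turn/0.5 [2.9000e-03 8.2000e-03 6.2819e+00] shift now-axes/0.15 [ 0.0036  0.0071 -0.0009] shift in target axes/.15 [-0.0036 -0.0071 -0.0009]
k 180 turn/0.5 [-0.0052  0.0019 -0.0013] shift now-axes/0.15 [ 0.0036  0.0071 -0.0009] shift in target axes/.15 [ 0.0036  0.0071 -0.0009]
t 4.1 pos [0.4876 0.3353 0.0159] j [-0.389  0.671 -0.442  1.829  0.411  0.73  -2.33 ] f [ 0.05 -1.02  0.09] w 0.504
```

{"method": "play_rows", "body": {"rows": [[0.003,0.007,0,0,0,0,0.3],[0,0,0,0,0,0,1],[0,0,0,0,0,0,1],[0,0,0,0,0,0,1],[0,0,0,0,0,0,1]], "force": 40}}

```text
clock: 4.6
position: [0.4875, 0.3358, 0.0182]
ee_rot: [-2.522, 1.864, -0.002]
force: [0.7, 0.2, 1.0]
width: 0.14
```

{"method": "play_rows", "body": {"rows": [[0,0,0,0,0,0,1],[0,0,-0.2,0,0,0,1],[0,0,-0.3,0,0,0,1],[0,0,-0.3,0,0,0,1],[0,0,-0.2,0,0,0,1]]}}

```text
clock: 5.1
position: [0.4841, 0.3327, 0.1677]
ee_rot: [2.523, -1.863, -0.004]
force: [0.7, 0.1, -0.2]
width: 0.136
```

```bash
python3 -c "
from h import *
to([.5533,-.0977,.15],162.64)
cv2.imwrite('pics/w5.png',get_image('wrist'));cv2.imwrite('pics/s5.png',get_image('side'))
"
```

```text
k 0 turn/0.5 [ 0.0103 -0.0053  1.2035] shift now-axes/0.15 [2.878  0.4029 0.1232] shift in target axes/.15 [ 2.6011 -1.2966  0.1181]
k 180 turn/0.5 [ 0.0069  0.0135 -5.0797] shift now-axes/0.15 [2.878  0.4029 0.1232] shift in target axes/.15 [-2.6011  1.2966  0.1181]
t 5.1 pos [0.4841 0.3327 0.1677] j [-0.32   0.491 -0.531  1.703  0.28   1.031 -2.218] f [ 0.67  0.07 -0.22] w 0.136
```

View pics/w5.png

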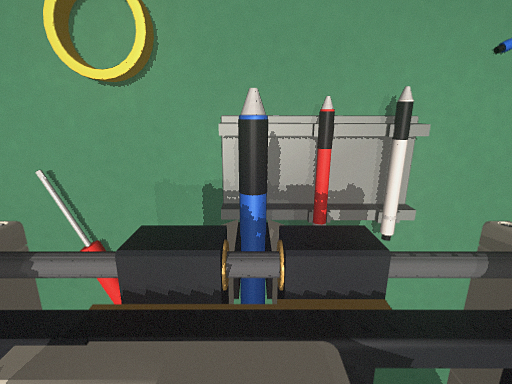

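View pics/s5.png

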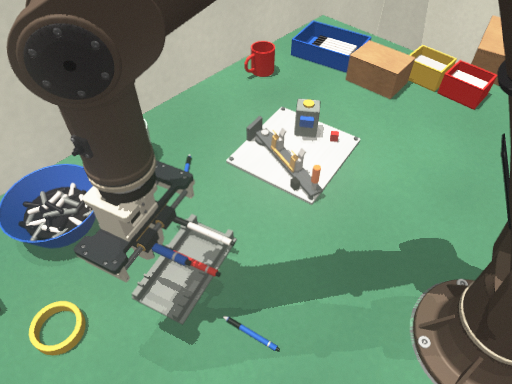

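The pen is held with its tip at wrist (253,89), level between the pads. I'll work out its position along the hand.

```bash
python3 -c "
from h import *
W=camera_model('wrist');o=observe();R=Ro.from_rotvec(o['ee_rot']);print(o['position'])
c,d=ray(W,(253,88.5)); c2=R.inv().apply(c-o['position']); d2=R.inv().apply(d)
for z in (-.019,-.016): print(z,c2+d2*(z-c2[2])/d2[2])
c,d=ray(W,(253.5,118)); c2=R.inv().apply(c-o['position']); d2=R.inv().apply(d)
for z in (-.019,-.016): print('ring',z,c2+d2*(z-c2[2])/d2[2])
to([.5533,-.0977,.15],162.64)
"
```

```text
[0.48563483 0.33417028 0.16965553]
-0.019 [ 0.00127847 -0.08176554 -0.019     ]
-0.016 [ 0.00128425 -0.08199709 -0.016     ]
ring -0.019 [ 0.00153139 -0.06869752 -0.019     ]
ring -0.016 [ 0.00154263 -0.06864639 -0.016     ]
k 0 turn/0.5 [9.0000e-04 1.3000e-03 1.2029e+00] shift now-axes/0.15 [2.8846 0.4154 0.1289] shift in target axes/.15 [ 2.6134 -1.2896  0.131 ]
k 180 turn/0.5 [-1.8000e-03  1.1000e-03 -5.0803e+00] shift now-axes/0.15 [2.8846 0.4154 0.1289] shift in target axes/.15 [-2.6134  1.2896  0.131 ]
t 5.2 pos [0.4856 0.3342 0.1697] j [-0.32   0.489 -0.532  1.7    0.28   1.029 -2.219] f [0.77 0.11 0.37] w 0.134
```

{"method": "play_rows", "body": {"rows": [[0,0,0,0,0,0.24,1],[0,0,0,0,0,0.24,1],[0,0,0,0,0,0.24,1],[0,0,0,0,0,0.24,1],[0,0,0,0,0,0.24,1]]}}

```text
clock: 5.7
position: [0.4853, 0.332, 0.1674]
ee_rot: [1.837, -2.545, 0.0]
force: [-1.2, -0.7, -1.4]
width: 0.14
```

{"method": "play_rows", "body": {"rows": [[0.28,-0.14,0,0,0,0,1],[0.28,-0.14,0,0,0,0,1],[0.28,-0.14,0,0,0,0,1],[0.28,-0.14,0,0,0,0,1],[0.28,-0.14,0,0,0,0,1]]}}

```text
clock: 6.2
position: [0.5159, 0.1035, 0.1632]
ee_rot: [1.86, -2.526, -0.007]
force: [1.7, -0.5, -0.1]
width: 0.138
```

```bash
python3 -c "
from h import *
to([.5533,-.0977,.15],162.64)
"
```

```text
k 0 turn/0.5 [ 0.0129 -0.0015  0.0034] shift now-axes/0.15 [ 1.2068 -0.6366  0.0851] shift in target axes/.15 [ 1.2058 -0.6381  0.0883]
k 180 turn/0.5 [ 2.4000e-03  2.0300e-02 -6.2797e+00] shift now-axes/0.15 [ 1.2068 -0.6366  0.0851] shift in target axes/.15 [-1.2058  0.6381  0.0883]
t 6.2 pos [0.5159 0.1035 0.1632] j [-0.06   0.367 -0.31   1.869  0.133  0.931 -2.302] f [ 1.7  -0.52 -0.12] w 0.138
```

{"method": "play_rows", "body": {"rows": [[0.28,-0.14,0,0,0,0,1],[0.28,-0.14,0,0,0,0,1],[0.28,-0.14,0,0.01,0,0,1],[0,0,0,0,0,0,1],[0,0,0,0,0,0,1]]}}

```text
clock: 6.7
position: [0.5365, -0.0516, 0.1592]
ee_rot: [1.842, -2.534, 0.001]
force: [1.0, 1.0, -0.7]
width: 0.137
```

```bash
python3 -c "
from h import *
im=get_image('wrist');to([.5533,-.0977,.15],162.64)
cv2.imwrite('pics/w6.png',cv2.resize(im,(768,576),interpolation=cv2.INTER_CUBIC))
"
```

```text
k 0 turn/0.5 [ 0.0094 -0.0159 -0.0219] shift now-axes/0.15 [ 0.2531 -0.201   0.0616] shift in target axes/.15 [ 0.2558 -0.1979  0.0606]
k 180 turn/0.5 [-0.0248 -0.0147  6.2612] shift now-axes/0.15 [ 0.2531 -0.201   0.0616] shift in target axes/.15 [-0.2558  0.1979  0.0606]
t 6.75 pos [ 0.5364 -0.0522  0.1591] j [ 0.186  0.386 -0.254  1.847  0.125  0.932 -2.01 ] f [ 0.   -0.99 -0.58] w 0.141
```

View pics/w6.png

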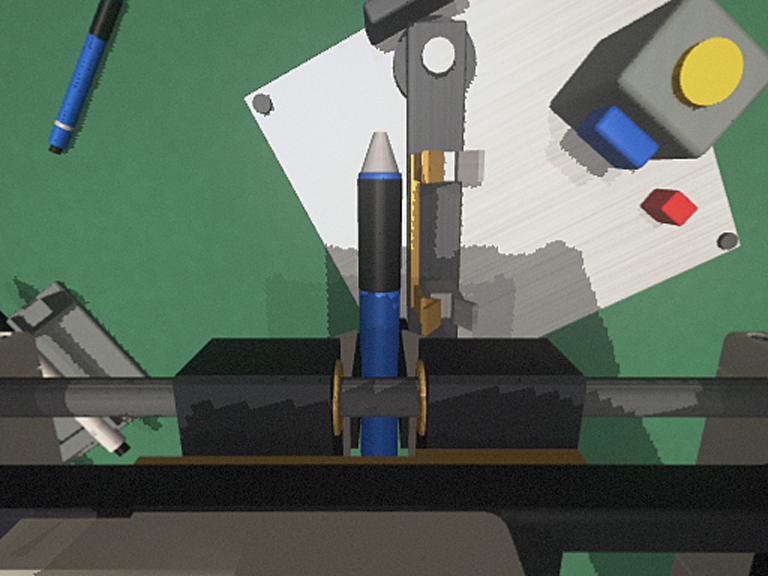

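The wrist view shows the arm almost parallel to the pen. The pivot disc is at (438,55) in the enlarged picture, the arm edges run along x≈407 and 465, and the jaw and wall tops are at rows 150–330. I'll refine the seat from these.

```bash
python3 - <<'E'
import cv2
im=cv2.imread('pics/w6.png')
cv2.imwrite('pics/c6.png',cv2.resize(im[0:350,360:500],None,fx=2.28*0.75,fy=2.28*0.75,interpolation=cv2.INTER_CUBIC))
E
python3 - <<'E'
from h import *
np.set_printoptions(precision=4,suppress=True)
W=camera_model('wrist')
f=lambda p,z: atz(W,((p[0]+.5)/1.5-.5,(p[1]+.5)/1.5-.5),z)
print("pivot",f((438,55),.033))
a=f((466,30),.03);b=f((462,330),.03);print("R edge",a,b,np.degrees(np.arctan2(*(b-a)[1::-1])))
a=f((408,30),.03);b=f((408.5,150),.03);print("L edge",a,b,np.degrees(np.arctan2(*(b-a)[1::-1])))
E
```

```text
pivot [ 0.6551 -0.13    0.033 ]
R edge [ 0.6634 -0.15    0.03  ] [ 0.4799 -0.0987  0.03  ] 164.37721476575422
L edge [ 0.6739 -0.1172  0.03  ] [ 0.609  -0.0978  0.03  ] 163.39946182482075
```

View pics/c6.png

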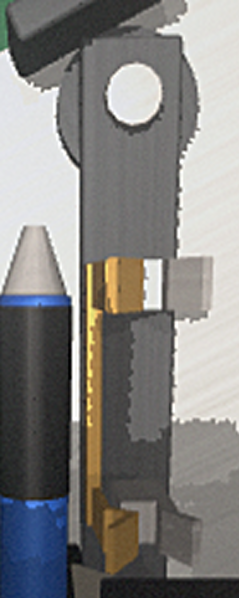

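```bash
python3 -c "
from h import *
to([.5535,-.0975,.125],162.7)
"
```

```text
k 0 turn/0.5 [ 0.0094 -0.0159 -0.024 ] shift now-axes/0.15 [ 0.2501 -0.2026  0.2283] shift in target axes/.15 [ 0.2543 -0.1985  0.2272]
k 180 turn/0.5 [-0.0248 -0.0147  6.2591] shift now-axes/0.15 [ 0.2501 -0.2026  0.2283] shift in target axes/.15 [-0.2543  0.1985  0.2272]
t 6.75 pos [ 0.5364 -0.0522  0.1591] j [ 0.186  0.386 -0.254  1.847  0.125  0.932 -2.01 ] f [ 0.   -0.99 -0.58] w 0.141
```

{"method": "play_rows", "body": {"rows": [[0.25,-0.2,0,0.01,-0.016,-0.024,1],[0,0,0,0,0,0,1],[0,0,0.2,0,0,0,1],[0,0,0,0,0,0,1],[0,0,0,0,0,0,1]]}}

```text
clock: 7.25
position: [0.5545, -0.0924, 0.1284]
ee_rot: [-1.872, 2.521, 0.002]
force: [0.1, 1.2, 0.1]
width: 0.144
```

```bash
python3 -c "
from h import *
im=get_image('wrist');to([.5535,-.0975,.125],162.7)
cv2.imwrite('pics/w7.png',cv2.resize(im,(768,576),interpolation=cv2.INTER_CUBIC))
"
```

```text
k 0 turn/0.5 [0.002  0.0029 0.0172] shift now-axes/0.15 [ 0.0339 -0.0068  0.0213] shift in target axes/.15 [ 0.0338 -0.0071  0.0213]
k 180 turn/0.5 [-4.5000e-03  3.1000e-03 -6.2659e+00] shift now-axes/0.15 [ 0.0339 -0.0068  0.0213] shift in target axes/.15 [-0.0338  0.0071  0.0213]
t 7.3 pos [ 0.554  -0.0923  0.1282] j [ 0.248  0.451 -0.241  1.83   0.133  0.877 -1.92 ] f [-0.64  0.31 -0.43] w 0.143
```

View pics/w7.png

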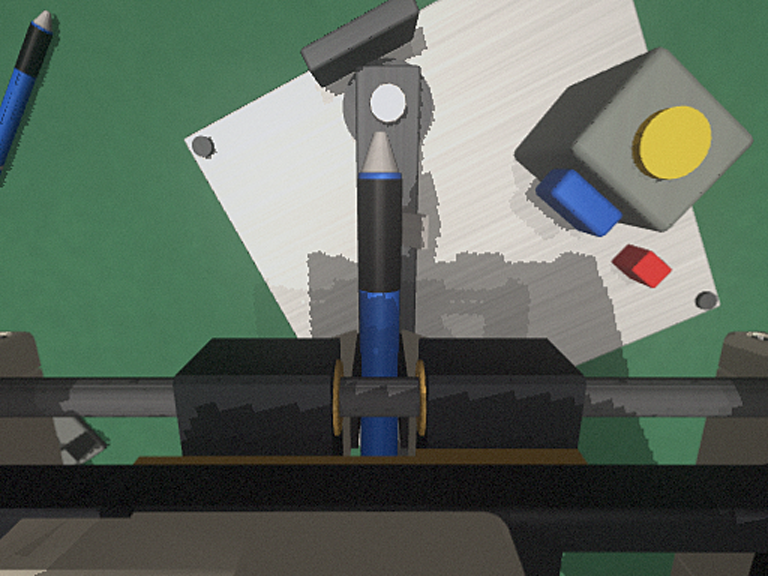

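{"method": "play_rows", "body": {"rows": [[0.034,-0.007,0.02,0.002,0.003,0.017,1],[0,0,0.15,0,0,0,1],[0,0,0.03,0,0,0,1],[0,0,0,0,0,0,1]]}}

```text
clock: 7.7
position: [0.5555, -0.0967, 0.101]
ee_rot: [-1.862, 2.526, -0.006]
force: [-0.3, -0.1, -0.2]
width: 0.142
```

```bash
python3 -c "
from h import *
im=get_image('wrist');to([.5535,-.0975,.095],162.7)
W=camera_model('wrist')
cv2.imwrite('pics/w8.png',cv2.resize(im,(768,576),interpolation=cv2.INTER_CUBIC))
s=get_image('scene')[130:270,60:240];cv2.imwrite('pics/s8.png',cv2.resize(s,None,fx=4,fy=4,interpolation=cv2.INTER_CUBIC))
to([.5535,-.0975,.095],162.7)
s=get_image('side')[70:210,200:380];cv2.imwrite('pics/d8.png',cv2.resize(s,None,fx=4,fy=4,interpolation=cv2.INTER_CUBIC))
np.savez('w8.npz',**W)
"
```

```text
k 0 turn/0.5 [-0.0099  0.0012  0.003 ] shift now-axes/0.15 [0.0099 0.0109 0.0408] shift in target axes/.15 [0.0099 0.0107 0.0409]
k 180 turn/0.5 [-1.9000e-03 -1.5600e-02 -6.2802e+00] shift now-axes/0.15 [0.0099 0.0109 0.0408] shift in target axes/.15 [-0.0099 -0.0107  0.0409]
t 7.75 pos [ 0.5555 -0.0966  0.1011] j [ 0.245  0.484 -0.231  1.856  0.148  0.813 -1.933] f [-0.42 -1.17 -0.87] w 0.143
k 0 turn/0.5 [-0.011   0.0014  0.0028] shift now-axes/0.15 [0.01   0.0124 0.0424] shift in target axes/.15 [0.01   0.0121 0.0425]
k 180 turn/0.5 [-2.2000e-03 -1.7200e-02 -6.2803e+00] shift now-axes/0.15 [0.01   0.0124 0.0424] shift in target axes/.15 [-0.01   -0.0121  0.0425]
t 7.8 pos [ 0.5557 -0.0966  0.1014] j [ 0.245  0.484 -0.231  1.856  0.148  0.813 -1.933] f [ 0.91  0.67 -0.61] w 0.14
```

View pics/w8.png

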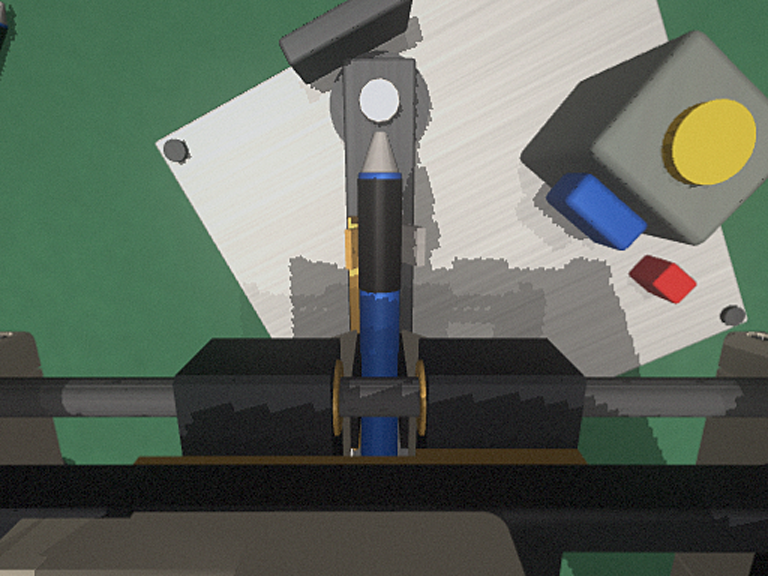

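View pics/s8.png

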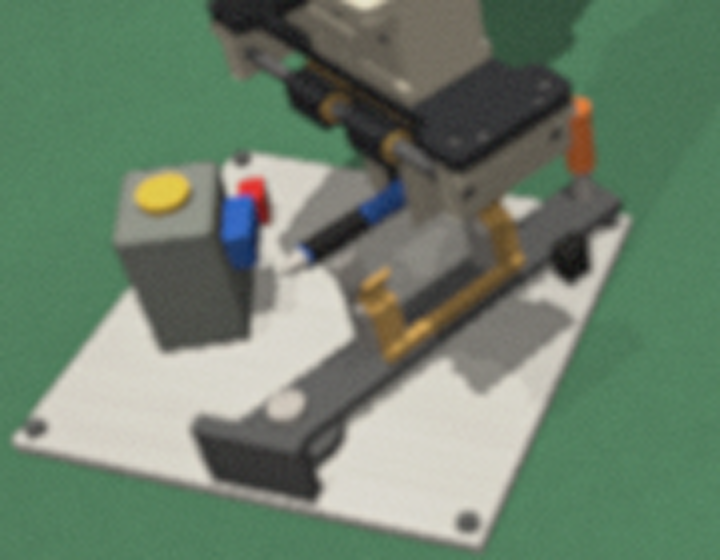

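View pics/d8.png

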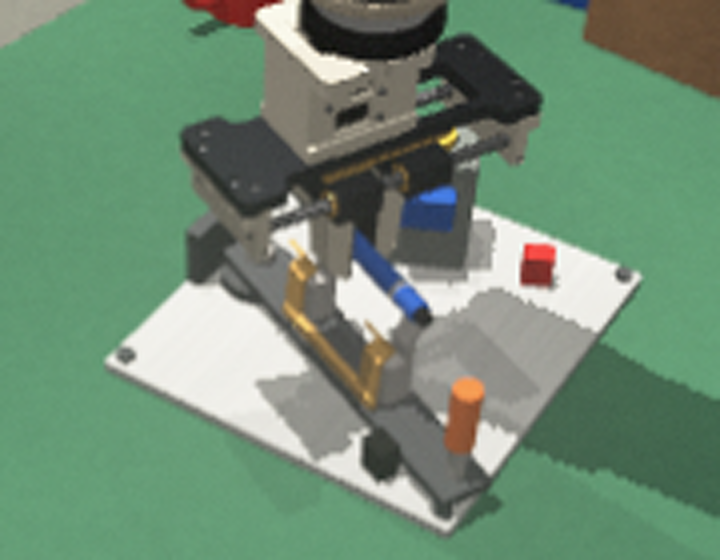

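The wrist view puts the pen (x≈380) about 1–2 mm short of the clip centre (jaw 346 to wall 425, centre ≈385). I'll nudge it over and go down in steps.

{"method": "play_rows", "body": {"rows": [[0.008,0.011,0.02,-0.01,0,0.003,1],[0,0,0.05,0,0,0,1],[0,0,0.04,0,0,0,1],[0,0,0,0,0,0,1]], "force": 50}}

```text
clock: 8.25
position: [0.5546, -0.0976, 0.0852]
ee_rot: [-1.86, 2.529, -0.003]
force: [-0.6, 0.1, -0.8]
width: 0.138
```

```bash
python3 -c "
from h import *
to([.5535,-.0975,.0505],162.7)
s=get_image('side')[70:210,200:380];cv2.imwrite('pics/d9.png',cv2.resize(s,None,fx=4,fy=4,interpolation=cv2.INTER_CUBIC))
im=get_image('wrist');cv2.imwrite('pics/w9.png',cv2.resize(im[100:270,180:330],None,fx=3.5,fy=3.5,interpolation=cv2.INTER_CUBIC))
to([.5535,-.0975,.0505],162.7)
"
```

```text
k 0 turn/0.5 [-0.0057  0.0023 -0.0012] shift now-axes/0.15 [0.0018 0.008  0.2314] shift in target axes/.15 [0.0016 0.0073 0.2314]
k 180 turn/0.5 [3.600e-03 9.000e-03 6.282e+00] shift now-axes/0.15 [0.0018 0.008  0.2314] shift in target axes/.15 [-0.0016 -0.0073  0.2314]
t 8.25 pos [ 0.5546 -0.0976  0.0852] j [ 0.244  0.505 -0.227  1.87   0.155  0.781 -1.938] f [-0.59  0.14 -0.76] w 0.138
k 0 turn/0.5 [-0.0072  0.0026 -0.0012] shift now-axes/0.15 [0.0028 0.0106 0.2355] shift in target axes/.15 [0.0025 0.0097 0.2356]
k 180 turn/0.5 [4.100e-03 1.120e-02 6.282e+00] shift now-axes/0.15 [0.0028 0.0106 0.2355] shift in target axes/.15 [-0.0025 -0.0097  0.2356]
t 8.35 pos [ 0.555  -0.0976  0.0858] j [ 0.244  0.504 -0.227  1.869  0.154  0.782 -1.938] f [ 0.23  0.17 -0.16] w 0.138
```

View pics/w9.png

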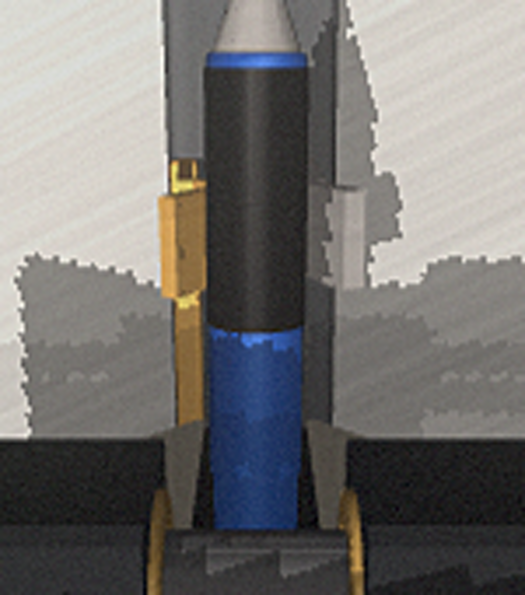

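View pics/d9.png

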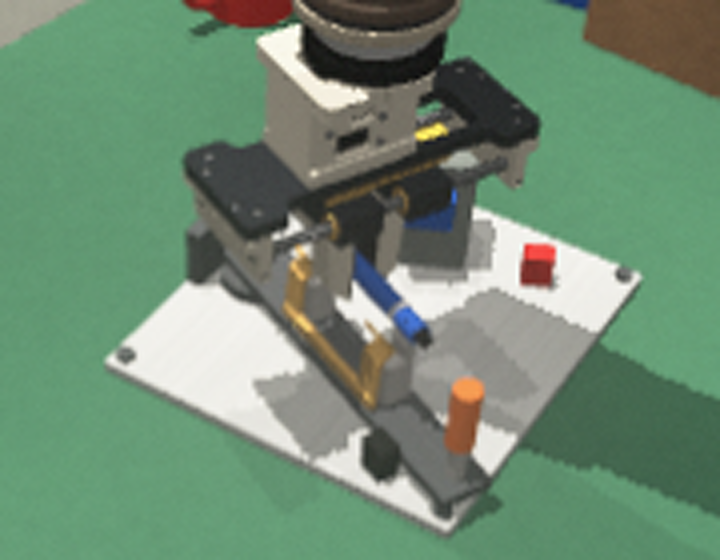

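{"method": "play_rows", "body": {"rows": [[0.004,0.01,0.06,-0.006,0.002,0,1],[0,0,0.04,0,0,0,1],[0,0,0.02,0,0,0,1]]}}

```text
clock: 8.65
position: [0.5538, -0.0977, 0.0669]
ee_rot: [-1.861, 2.53, -0.001]
force: [-0.4, -1.2, 1.6]
width: 0.136
```

```bash
python3 -c "
from h import *
to([.5535,-.0975,.0505],162.7)
"
```

```text
k 0 turn/0.5 [-0.0028  0.0008 -0.001 ] shift now-axes/0.15 [-0.001   0.0023  0.1096] shift in target axes/.15 [-0.001   0.0021  0.1096]
k 180 turn/0.5 [1.3000e-03 4.5000e-03 6.2822e+00] shift now-axes/0.15 [-0.001   0.0023  0.1096] shift in target axes/.15 [ 0.001  -0.0021  0.1096]
t 8.65 pos [ 0.5538 -0.0977  0.0669] j [ 0.24   0.529 -0.221  1.885  0.164  0.744 -1.947] f [-0.37 -1.18  1.64] w 0.136
```

{"method": "play_rows", "body": {"rows": [[0,0.002,0.05,-0.003,0,0,1],[0,0,0.02,0,0,0,1]]}}

```text
clock: 8.85
position: [0.5545, -0.0978, 0.0567]
ee_rot: [-1.861, 2.529, -0.002]
force: [-1.4, 5.0, 7.7]
width: 0.141
```

{"method": "play_rows", "body": {"rows": [[0,0,0.05,0,0,0,1],[0,0,0.02,0,0,0,1]]}}

```text
clock: 9.05
position: [0.5559, -0.0973, 0.0491]
ee_rot: [-1.86, 2.527, -0.005]
force: [-20.5, 0.5, 60.8]
width: 0.139
```

```bash
python3 -c "
from h import *
to([.5535,-.0975,.0505],162.7)
s=get_image('side')[70:210,200:380];cv2.imwrite('pics/d10.png',cv2.resize(s,None,fx=4,fy=4,interpolation=cv2.INTER_CUBIC))
im=get_image('wrist');cv2.imwrite('pics/w10.png',cv2.resize(im[0:270,150:360],None,fx=2.5,fy=2.2,interpolation=cv2.INTER_CUBIC))
to([.5535,-.0975,.0505],162.7)
"
```

```text
k 0 turn/0.5 [-0.0097  0.0018  0.0003] shift now-axes/0.15 [ 0.0061  0.0149 -0.0092] shift in target axes/.15 [ 0.0061  0.015  -0.0091]
k 180 turn/0.5 [-2.9000e-03 -1.5300e-02 -6.2828e+00] shift now-axes/0.15 [ 0.0061  0.0149 -0.0092] shift in target axes/.15 [-0.0061 -0.015  -0.0091]
t 9.05 pos [ 0.5559 -0.0973  0.0491] j [ 0.233  0.555 -0.215  1.896  0.175  0.704 -1.956] f [-20.55   0.45  60.79] w 0.139
k 0 turn/0.5 [-0.0104  0.0018  0.0002] shift now-axes/0.15 [ 0.0056  0.0146 -0.0071] shift in target axes/.15 [ 0.0056  0.0146 -0.0071]
k 180 turn/0.5 [-2.8000e-03 -1.6400e-02 -6.2829e+00] shift now-axes/0.15 [ 0.0056  0.0146 -0.0071] shift in target axes/.15 [-0.0056 -0.0146 -0.0071]
t 9.15 pos [ 0.5558 -0.0973  0.0494] j [ 0.233  0.554 -0.215  1.896  0.175  0.704 -1.956] f [-11.19   0.55  35.89] w 0.136
```

View pics/w10.png

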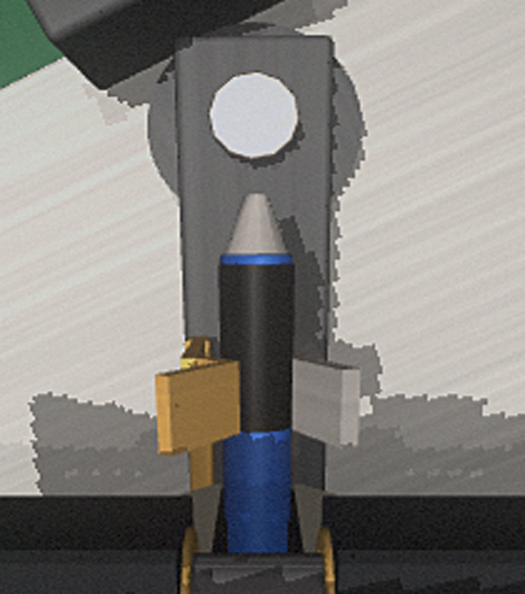

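View pics/d10.png

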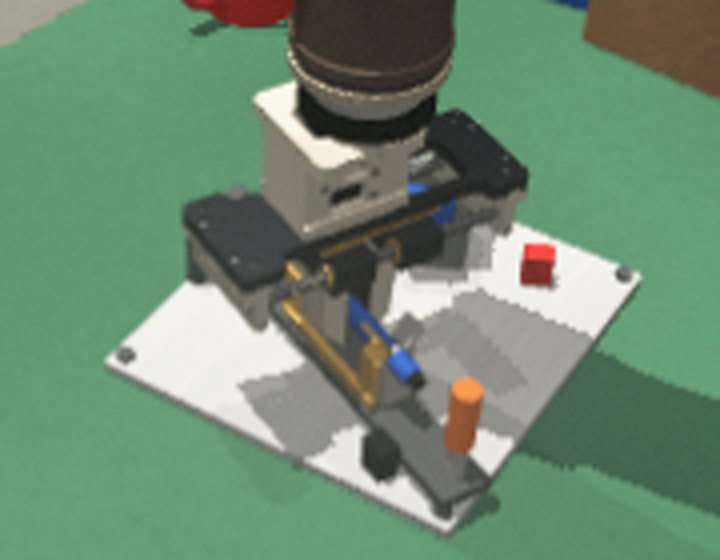

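The pen sits between jaw and wall, on the cradles. I'll relieve the push and let go.

{"method": "play_rows", "body": {"rows": [[0,0,-0.007,0,0,0,1],[0,0,0,0,0,0,0.6],[0,0,0,0,0,0,0.3],[0,0,0,0,0,0,0.3],[0,0,0,0,0,0,0.3]]}}

```text
clock: 9.65
position: [0.5555, -0.0974, 0.0498]
ee_rot: [-1.86, 2.527, -0.006]
force: [0.1, -0.2, 0.3]
width: 0.344
```

```bash
python3 -c "
from h import *
to([.5535,-.0975,.0505],162.7)
W=camera_model('wrist');im=get_image('wrist');cv2.imwrite('pics/w11.png',cv2.resize(im[0:270,150:360],None,fx=2.5,fy=2.2,interpolation=cv2.INTER_CUBIC))
"
```

```text
k 0 turn/0.5 [-0.0098  0.0012  0.0003] shift now-axes/0.15 [ 0.0045  0.0129 -0.005 ] shift in target axes/.15 [ 0.0045  0.0129 -0.005 ]
k 180 turn/0.5 [-2.0000e-03 -1.5500e-02 -6.2828e+00] shift now-axes/0.15 [ 0.0045  0.0129 -0.005 ] shift in target axes/.15 [-0.0045 -0.0129 -0.005 ]
t 9.65 pos [ 0.5555 -0.0974  0.0498] j [ 0.233  0.554 -0.215  1.896  0.175  0.705 -1.956] f [ 0.12 -0.19  0.32] w 0.344
```

View pics/w11.png

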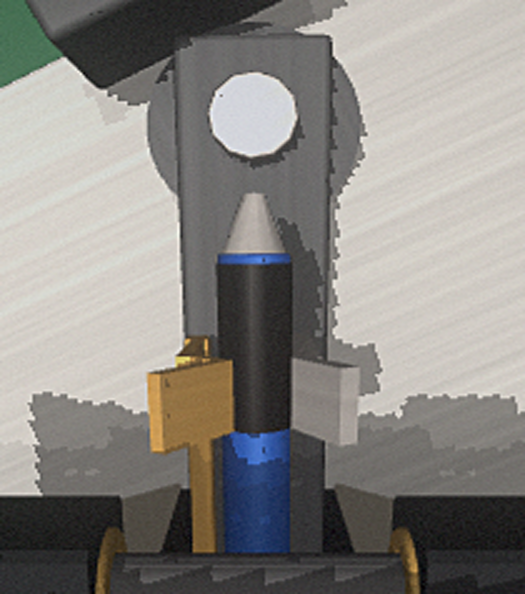

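{"method": "play_rows", "body": {"rows": [[0,0,-0.05,0,0,0,0.3],[0,0,-0.2,0,0,0,0.3],[0,0,-0.3,0,0,0,0.3],[0,0,-0.2,0,0,0,0.1],[0,0.0,0,0,0,0,0]]}}

```text
clock: 10.2
position: [0.5542, -0.097, 0.1665]
ee_rot: [-1.862, 2.529, -0.001]
force: [1.0, 0.0, 0.1]
width: 0.474
```

```bash
python3 -c "
from h import *
to([.443,-.063,.16],162.7)
im=get_image('wrist');cv2.imwrite('pics/w12.png',im)
s=get_image('scene')[130:270,60:240];cv2.imwrite('pics/s12.png',cv2.resize(s,None,fx=4,fy=4,interpolation=cv2.INTER_CUBIC))
s=get_image('side')[70:210,200:380];cv2.imwrite('pics/d12.png',cv2.resize(s,None,fx=4,fy=4,interpolation=cv2.INTER_CUBIC))
"
```

```text
k 0 turn/0.5 [-0.0033  0.0013  0.0012] shift now-axes/0.15 [0.0039 0.7755 0.0422] shift in target axes/.15 [0.0043 0.7754 0.0435]
k 180 turn/0.5 [-2.000e-03 -5.100e-03 -6.282e+00] shift now-axes/0.15 [0.0039 0.7755 0.0422] shift in target axes/.15 [-0.0043 -0.7754  0.0435]
t 10.2 pos [ 0.5542 -0.097   0.1665] j [ 0.26   0.407 -0.245  1.789  0.118  0.958 -1.906] f [0.95 0.02 0.08] w 0.474
```

View pics/w12.png

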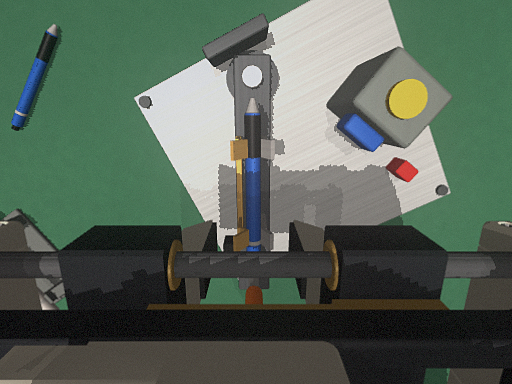

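View pics/s12.png

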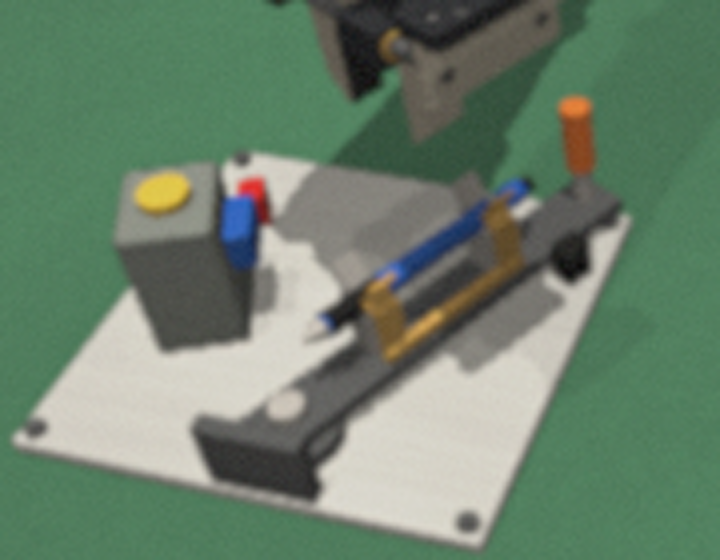

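View pics/d12.png

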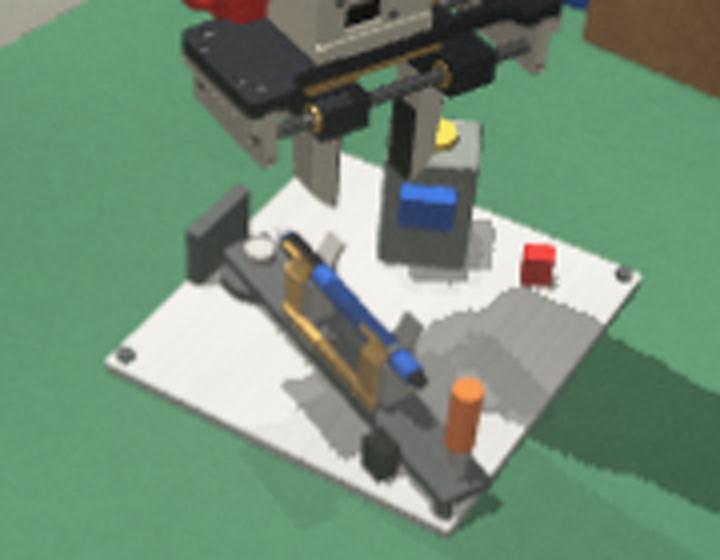

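```bash
python3 - <<'E'
from h import *
np.set_printoptions(precision=4,suppress=True)
S=camera_model("scene");D=camera_model("side");W=camera_model("wrist")
pv=np.array([.6543,-.1293]);x=np.array([np.cos(np.radians(162.65)),np.sin(np.radians(162.65))]);y=np.array([-x[1],x[0]])
for n,p in [("btn SD",tri([S,D],[(192,175.7),(305.8,164.5)])),("tip SW",tri([S,W],[(136.3,214),(252,98.5)])),("tip W",atz(W,(252,98.5),.068)),("silver ring SD",tri([S,D],[(60+490/4,130+207/4),(200+398/4,70+352/4)]))]:
    print(n,p,(p[:2]-pv)@x,(p[:2]-pv)@y)
E
```

```text
btn SD [ 0.4824 -0.0771  0.0686] 0.17968529584906895 0.0014043509756836313
tip SW [ 0.6308 -0.1227  0.0674] 0.02442245616413684 0.0007213334459131049
tip W [ 0.6303 -0.1223  0.068 ] 0.024947491817419235 0.0004724392419684973
silver ring SD [ 0.5077 -0.0865  0.0669] 0.15263639322990635 0.002888729977430325
```

Triangulated, the pen ends lie at z≈0.068 and centred, so the pen is seated. Now to the knob.

{"method": "play_rows", "body": {"rows": [[0,0.26,0,0,0,0,0],[0,0.26,0,0,0,0,0],[0,0.25,0,0,0,0,0],[0,0,0,0,0,0,0],[0,0,0,0,0,0,0]]}}

```text
clock: 10.85
position: [0.4326, -0.0617, 0.1554]
ee_rot: [1.854, -2.519, -0.019]
force: [0.6, -0.7, 0.2]
width: 0.498
```

```bash
python3 -c "
from h import *
to([.4435,-.0637,.062],162.7)
im=get_image('wrist');cv2.imwrite('pics/w13.png',im)
s=get_image('side')[70:210,200:380];cv2.imwrite('pics/d13.png',cv2.resize(s,None,fx=4,fy=4,interpolation=cv2.INTER_CUBIC))
"
```

```text
k 0 turn/0.5 [ 0.0355 -0.007   0.0006] shift now-axes/0.15 [-0.0112 -0.0841  0.6215] shift in target axes/.15 [-0.009  -0.073   0.6229]
k 180 turn/0.5 [ 0.011   0.0557 -6.2824] shift now-axes/0.15 [-0.0112 -0.0841  0.6215] shift in target axes/.15 [0.009  0.073  0.6229]
t 10.85 pos [ 0.4326 -0.0617  0.1554] j [ 0.259  0.246 -0.283  2.069  0.087  0.856 -1.946] f [ 0.58 -0.66  0.2 ] w 0.498
```

View pics/w13.png

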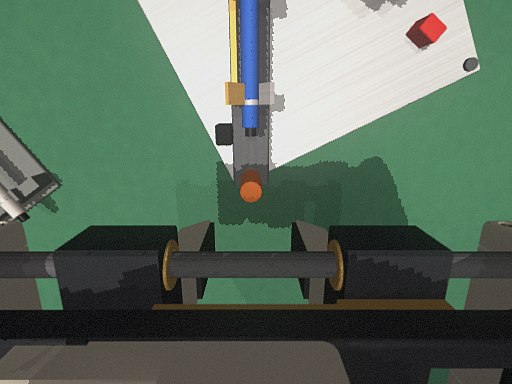

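View pics/d13.png

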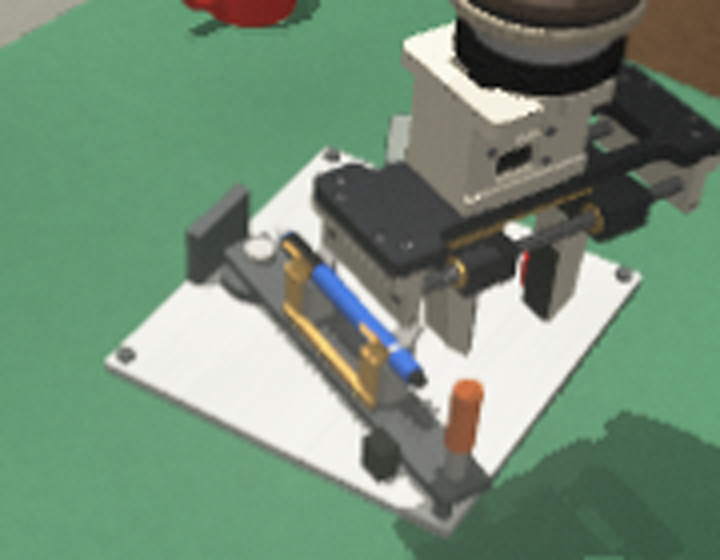

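```bash
python3 -c "
from h import *
W=camera_model('wrist');k=atz(W,(250.5,190.5),.1);print(k)
to([k[0],k[1],.062],162.7)
"
```

```text
[ 0.44567206 -0.06553404  0.1       ]
k 0 turn/0.5 [ 0.0357 -0.0066  0.0001] shift now-axes/0.15 [-0.003  -0.0973  0.6216] shift in target axes/.15 [-0.0009 -0.0861  0.6233]
k 180 turn/0.5 [ 0.0104  0.0561 -6.2828] shift now-axes/0.15 [-0.003  -0.0973  0.6216] shift in target axes/.15 [0.0009 0.0861 0.6233]
t 10.95 pos [ 0.4333 -0.0618  0.1555] j [ 0.259  0.247 -0.282  2.067  0.087  0.857 -1.946] f [ 0.46  0.48 -0.03] w 0.499
```

{"method": "play_rows", "body": {"rows": [[-0.005,-0.08,0,0.036,-0.007,0,0],[0,0,0,0,0,0,0]]}}

```text
clock: 11.15
position: [0.4476, -0.0653, 0.1548]
ee_rot: [-1.86, 2.529, -0.002]
force: [0.5, -0.5, 0.3]
width: 0.499
```

```bash
python3 -c "
from h import *
to([.4445,-.0645,.062],162.7)
"
```

```text
k 0 turn/0.5 [-0.0039  0.0019 -0.001 ] shift now-axes/0.15 [0.0018 0.0224 0.6186] shift in target axes/.15 [0.0011 0.0212 0.6187]
k 180 turn/0.5 [3.1000e-03 6.2000e-03 6.2822e+00] shift now-axes/0.15 [0.0018 0.0224 0.6186] shift in target axes/.15 [-0.0011 -0.0212  0.6187]
t 11.15 pos [ 0.4476 -0.0653  0.1548] j [ 0.26   0.258 -0.279  2.053  0.094  0.84  -1.946] f [ 0.49 -0.45  0.28] w 0.499
```

{"method": "play_rows", "body": {"rows": [[0.001,0.021,0.1,-0.004,0.002,0,0],[0,0,0.2,0,0,0,0],[0,0,0.15,0,0,0,0],[0,0,0,0,0,0,0]]}}

```text
clock: 11.55
position: [0.4494, -0.0653, 0.0856]
ee_rot: [-1.857, 2.529, -0.004]
force: [-0.6, -0.5, 0.1]
width: 0.498
```

```bash
python3 -c "
from h import *
to([.4445,-.0645,.062],162.7)
im=get_image('wrist');cv2.imwrite('pics/w14.png',im)
"
```

```text
k 0 turn/0.5 [-0.0087  0.0034 -0.0047] shift now-axes/0.15 [0.0046 0.0333 0.1573] shift in target axes/.15 [0.0043 0.0326 0.1574]
k 180 turn/0.5 [5.4000e-03 1.3600e-02 6.2785e+00] shift now-axes/0.15 [0.0046 0.0333 0.1573] shift in target axes/.15 [-0.0043 -0.0326  0.1574]
t 11.55 pos [ 0.4494 -0.0653  0.0856] j [ 0.234  0.364 -0.259  2.126  0.148  0.664 -2.   ] f [-0.6  -0.47  0.13] w 0.498
```

View pics/w14.png

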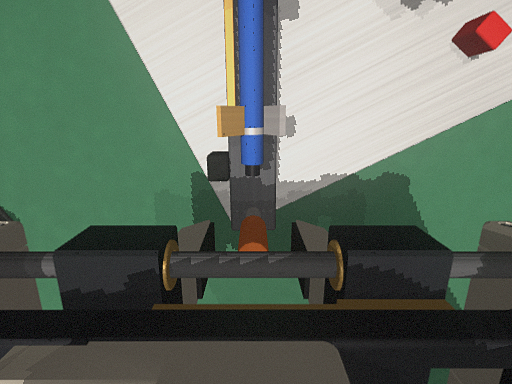

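The knob (x≈253) is between the fingers, so I'll go down and grip.

{"method": "play_rows", "body": {"rows": [[0.004,0.033,0.05,-0.008,0.003,-0.004,0],[0,0.005,0.1,0,0,0,0],[0,0,0,0,0,0,0.3],[0,0,0,0,0,0,1],[0,0,0,0,0,0,1]], "force": 30}}

```text
clock: 12.1
position: [0.4473, -0.0643, 0.0672]
ee_rot: [-1.858, 2.526, -0.007]
force: [0.1, -0.0, 0.4]
width: 0.292
```

{"method": "play_rows", "body": {"rows": [[0,0,0,0,0,0,1],[0,0,0,0,0,0,1],[0,0,0,0,0,0,1]]}}

```text
clock: 12.4
position: [0.4475, -0.0649, 0.0679]
ee_rot: [-1.857, 2.526, -0.009]
force: [1.8, 0.4, -7.1]
width: 0.187
```

```bash
python3 -c "
from h import *
to([.4445,-.0645,.062],162.7)
"
```

```text
k 0 turn/0.5 [-0.0162  0.0028 -0.0019] shift now-axes/0.15 [0.0038 0.0204 0.0393] shift in target axes/.15 [0.0037 0.0201 0.0395]
k 180 turn/0.5 [4.4000e-03 2.5400e-02 6.2812e+00] shift now-axes/0.15 [0.0038 0.0204 0.0393] shift in target axes/.15 [-0.0037 -0.0201  0.0395]
t 12.4 pos [ 0.4475 -0.0649  0.0679] j [ 0.224  0.389 -0.25   2.149  0.166  0.612 -2.018] f [ 1.79  0.37 -7.12] w 0.187
```

{"method": "play_rows", "body": {"rows": [[0.09,0,0.01,-0.005,0,-0.12,1],[0.09,-0.003,0.005,0,0,-0.12,1],[0.09,-0.003,0.005,0,0,-0.12,1]], "force": 35}}

```text
clock: 12.7
position: [0.4399, -0.1017, 0.0678]
ee_rot: [-2.088, 2.339, -0.007]
force: [-1.6, 1.9, 6.3]
width: 0.19
```

```bash
cat >> h.py <<'E'
PV=np.array([.6543,-.1293])
def sw():
    o=observe();p=o["position"];gp=p-0.0188*np.array([0,0,-1]);d=p[:2]-PV
    th=np.radians(0)+np.arctan2(d[1],d[0])%(2*np.pi)-np.radians(162.65)
    R=Ro.from_rotvec(o["ee_rot"]).as_matrix();yaw=np.degrees(np.arctan2(R[1,0],R[0,0]))
    print("th",th.round(3),"r",np.linalg.norm(d).round(4),"z",p[2].round(4),"tool-arm yaw err deg",((yaw-90-np.degrees(th)-162.65+180)%360-180).round(2),"zax",R[:,2].round(3),"f",o["force"].round(1),"F_tan(on tool)",(o["force"][:2]@np.array([-d[1],d[0]])/np.linalg.norm(d)).round(2),"w",round(o["width"],3),"j",o["joints"].round(2),"t",o["clock"])
E
python3 -c "
from h import *
sw()"
```

```text
th 0.175 r 0.2162 z 0.0678 tool-arm yaw err deg 0.84 zax [ 0.008  0.001 -1.   ] f [-1.6  1.9  6.3] F_tan(on tool) -1.66 w 0.19 j [ 0.35  0.39 -0.3   2.15  0.19  0.62 -1.77] t 12.7
```

{"method": "play_rows", "body": {"rows": [[0.09,-0.002,0,0,0,-0.12,1],[0.09,-0.002,0,0,0,-0.12,1],[0.09,-0.002,0,0,0,-0.12,1],[0.09,-0.002,0,0,0,-0.12,1],[0.09,-0.002,0,0,0,-0.12,1]]}}

```text
clock: 13.2
position: [0.4423, -0.1684, 0.0679]
ee_rot: [-2.425, 1.983, -0.006]
force: [2.0, 2.4, -3.9]
width: 0.19
```

```bash
python3 -c "
from h import *
sw()"
```

```text
th 0.485 r 0.2156 z 0.0679 tool-arm yaw err deg 1.0 zax [ 0.009  0.005 -1.   ] f [ 2.   2.4 -3.9] F_tan(on tool) -2.02 w 0.19 j [ 0.55  0.43 -0.37  2.09  0.24  0.65 -1.36] t 13.2
```

{"method": "play_rows", "body": {"rows": [[0.09,0,0.002,0,0,-0.12,1],[0.09,0,0.002,0,0,-0.12,1],[0.09,0,0.002,0,0,-0.12,1],[0.09,0,0.002,0,0,-0.12,1],[0.07,0,0.002,0,0,-0.1,1]]}}

```text
clock: 13.7
position: [0.4637, -0.2289, 0.0679]
ee_rot: [-2.692, 1.595, -0.007]
force: [-0.7, 2.6, 2.6]
width: 0.189
```

```bash
python3 -c "
from h import *
sw()"
```

```text
th 0.784 r 0.2151 z 0.0679 tool-arm yaw err deg 1.14 zax [ 0.01   0.008 -1.   ] f [-0.7  2.6  2.6] F_tan(on tool) -2.69 w 0.189 j [ 0.69  0.5  -0.44  1.98  0.3   0.72 -1.  ] t 13.7
```

{"method": "play_rows", "body": {"rows": [[0.08,0,0.002,0,0,-0.1,1],[0.06,0,0.002,0,0,-0.07,1],[0.04,0,0.002,0,0,-0.03,1]]}}

```text
clock: 14.0
position: [0.4775, -0.2514, 0.0678]
ee_rot: [-2.771, 1.451, -0.004]
force: [-5.3, 7.5, 7.6]
width: 0.185
```

```bash
python3 -c "
from h import *
sw()"
```

```text
th 0.907 r 0.2149 z 0.0678 tool-arm yaw err deg 0.1 zax [ 0.009  0.011 -1.   ] f [-5.3  7.5  7.6] F_tan(on tool) -9.18 w 0.185 j [ 0.73  0.53 -0.46  1.93  0.32  0.75 -0.88] t 14.0
```

{"method": "play_rows", "body": {"rows": [[0.04,0,0,0,0,0,1],[0.04,0,0,0,0,0,1],[0.04,0,0,0,0,0,1]]}}

```text
clock: 14.3
position: [0.4783, -0.2529, 0.0675]
ee_rot: [-2.772, 1.441, 0.037]
force: [-16.9, 19.0, 22.5]
width: 0.19
```

```bash
python3 -c "
from h import *
sw()
cv2.imwrite('pics/w20.png',get_image('wrist'))
s=get_image('scene')[130:270,60:240];cv2.imwrite('pics/s20.png',cv2.resize(s,None,fx=4,fy=4,interpolation=cv2.INTER_CUBIC))
s=get_image('side')[70:210,200:380];cv2.imwrite('pics/d20.png',cv2.resize(s,None,fx=4,fy=4,interpolation=cv2.INTER_CUBIC))
sw()"
```

```text
th 0.915 r 0.215 z 0.0675 tool-arm yaw err deg -0.01 zax [-0.013  0.026 -1.   ] f [-16.9  19.   22.5] F_tan(on tool) -25.27 w 0.19 j [ 0.74  0.55 -0.47  1.9   0.31  0.79 -0.85] t 14.3
th 0.915 r 0.215 z 0.0675 tool-arm yaw err deg -0.0 zax [-0.013  0.026 -1.   ] f [-16.  18.  22.] F_tan(on tool) -23.96 w 0.19 j [ 0.74  0.55 -0.47  1.9   0.31  0.79 -0.85] t 14.45
```

View pics/w20.png

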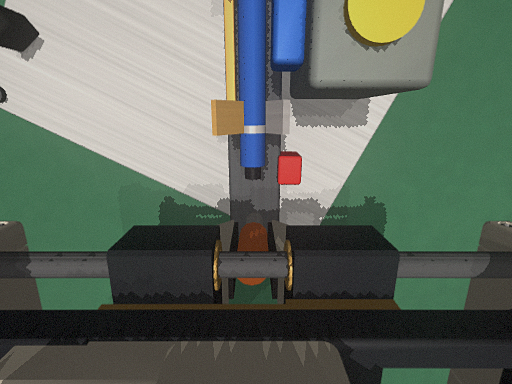

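View pics/s20.png

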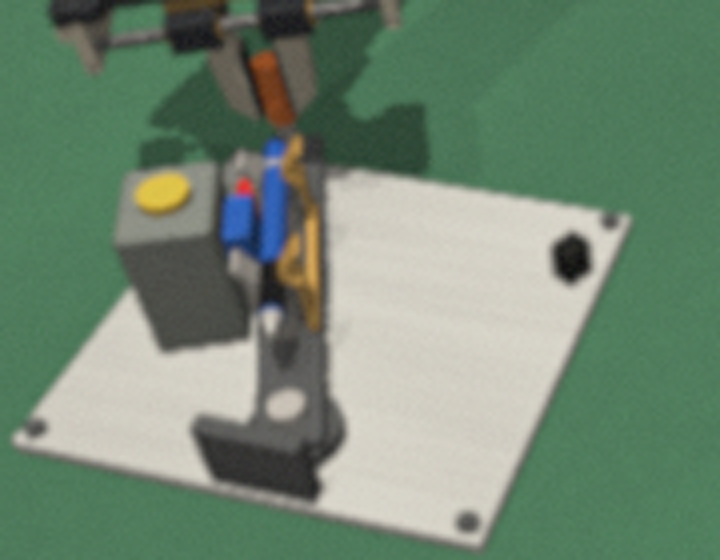

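View pics/d20.png

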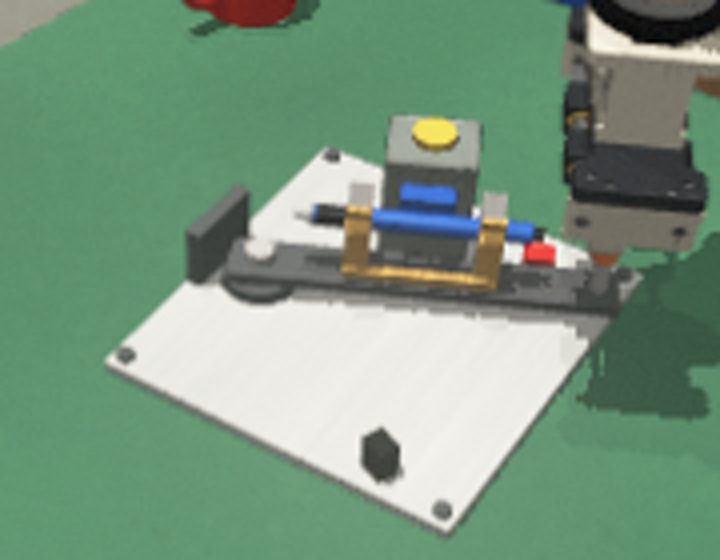

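The arm plate touches the red stop (wrist (289,168)), and the pen is still in the clip and level. The push is more than needed, so I'll ease it.

{"method": "play_rows", "body": {"rows": [[0.01,0,-0.004,0,0,0,1],[0.02,0,0,0,0,0,1],[0.02,0,0,0,0,0,1]]}}

```text
clock: 14.75
position: [0.4773, -0.2515, 0.0676]
ee_rot: [-2.775, 1.433, 0.057]
force: [-8.9, 9.5, 9.4]
width: 0.188
```

```bash
python3 -c "
from h import *
sw()
a=get_image('wrist');cv2.imwrite('pics/w21.png',a)
for i in range(4): get_image('side')
sw()
W=camera_model('wrist')
k=[atz(W,p,.068) for p in [(252.5,179),(252.5,40)]];d=k[0]-k[1];print(k[0],np.degrees(np.arctan2(d[1],d[0])), 'arm',162.65+np.degrees(.9))"
```

```text
th 0.907 r 0.2151 z 0.0676 tool-arm yaw err deg 0.75 zax [-0.024  0.033 -0.999] f [-8.9  9.5  9.4] F_tan(on tool) -12.89 w 0.188 j [ 0.74  0.55 -0.47  1.89  0.31  0.81 -0.85] t 14.75
th 0.906 r 0.2151 z 0.0676 tool-arm yaw err deg 0.76 zax [-0.024  0.033 -0.999] f [-8.8  8.5  7.1] F_tan(on tool) -12.0 w 0.193 j [ 0.74  0.55 -0.47  1.89  0.31  0.81 -0.85] t 15.0
[ 0.50605794 -0.2319851   0.068     ] -144.59985591710463 arm 214.21620156177408
```

```bash
python3 -c "
from h import *
print(sign_off()); sw()"
```

```text
the job is handed in; nothing more can be done
None
the job is handed in; nothing more can be done
```

I took the blue pen from the rack's end slot, snapped it into the clip and let go. I then gripped the orange knob, swung the arm to the red stop and handed the job in at 15.0 s while still holding it there. The sign-off gives no verdict.

- **Pen:** after letting go, its height came out at about 67–69 mm by camera (68 wanted). It was centred to about 2 mm. At the stop it was still in the clip, about 1.2° (0.02 rad) from the arm's direction.
- **Arm:** the last reading was about 0.906 rad, worked out from the gripper pose. I was pushing with 12 N on the knob, against roughly 5 N of spring, with the grip set to 35 N. The final pictures show the arm plate against the red stop.
- **Weak spots:**
  - Pressing the pen in peaked at about 61 N on the wrist, above the 5–15 N expected but under the 120 N limit.
  - The camera estimates of the pen and seat differed by 1–5 mm sideways before I corrected them.
  - I saw the jaw against the pen but had no direct reading of its force.
  - After handing in, no further state could be read, so the final second is unchecked.

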